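# Open the safety cap of a dye concentrate bottle

### The job

Set the square white bottle with the red push-and-turn cap upright and fully home into the wooden holder, so that it cannot turn, then press the cap down, twist it counter-clockwise (seen from above) until it is free and lift it off, leaving the bottle seated in the holder. Finish holding the cap in the gripper, level, about 8 cm straight above the open mouth so that drips fall back in; do not put it down or let go. Keep the bottle upright throughout, do not open it before it is in the holder, and do not push or knock over the jars, beaker, funnel and spare nozzle cap standing around.

Things in the scene. Friction and masses are not known exactly. Their poses are not given: they have to be found in the camera images.
- bottle_center (a point): The bottle: white, square, loose, about 0.32 kg; body 60 x 60 mm with rounded corners, straight from 8 to 78 mm above its underside, the foot tapering in to 52 x 52 mm over its lowest 8 mm. The point lies on its axis 64 mm above the underside; z up along the axis, x and y square to its flat sides. It fits the holder in any of four quarter-turn directions.
- bottle_mouth (a point): Centre of the bottle's mouth, which the cap covers at the start: on the bottle's axis, 128 mm above the underside, 64 mm above bottle_center; the neck is round, 32 mm across, and rises from a round collar 48 mm across, whose flat top is 106 mm and foot 94 mm above the underside. Axes as bottle_center.
- cap_center (a point): The red cap, a separate loose body locked on the bottle at the start: round, ribbed, 50 mm across, 28 mm tall, 45 g. The point lies on its axis half-way up, 14 mm above the lower rim; z up. Closed, it lies 62 mm above bottle_center, its x along the bottle's x within 4 degrees. The bottle can be carried by its locked cap, which then neither lifts off nor turns more than 4 degrees.
- cap_top (a point): Centre of the cap's flat top, 14 mm above cap_center; axes as the cap. Spring inside: 2 N at rest, 1.2 N more per mm pressed. Tabs inside lock it to the neck until it is pressed by over 4 mm (7 N); it stops on the collar at 6 mm (9 N). Held down it turns counter-clockwise seen from above; free from 38 to 82 degrees (60 is best), stop at 85; then it lifts straight off. Clockwise is blocked.
- holder_seat (a point): The wooden bottle holder, fixed to the bench: a plywood foot 128 x 112 x 12 mm with four pale cleats round a square pocket 63 x 63 mm, 32 mm deep, rim 44 mm above the bench. The point lies at the middle of the pocket's floor, 12 mm above the bench; z up, x and y square to the pocket's walls. A seated bottle's bottle_center is 64 mm above it.
- beaker_center (a point): Bystander: green mixing beaker, loose, 78 x 78 x 109 mm, point half-way up (55 mm); leave it standing where it is.
- funnel_center (a point): Bystander: blue funnel standing on its mouth, loose, 72 x 72 x 85 mm, point half-way up; leave it standing where it is.
- powder_jar_center (a point): Bystander: small white powder jar with a magenta lid, loose, 57 mm across, 66 mm tall, point half-way up; leave it standing where it is.
- spare_cap_center (a point): Bystander: white pointed nozzle cap lying spare, loose, 48 mm across, 68 mm tall, point half-way up; leave it standing where it is.
Not all that is in view belongs to the job. There is more than one size of the part that bears cap_center; the job needs the largest.

How it is judged:
By the outcome, as a careful person would: the job done as asked, in the order asked, and still so for the second after the job is handed in, while the arm keeps its last pose, push and grip.
It also fails if it takes over 42 s, if anything falls off the work surface, if the arm or the gripper's body presses on something with over 40 N, if the wrist force passes 120 N, or if a joint passes its speed limit or range.

### The arm

A 6-joint arm with a two-finger parallel gripper is mounted at the origin on a cart in front of the work surface, level with it; the furniture and walls round the work are solid. World frame = base frame: x ahead of the robot, y to its left, z up, the work surface at z = 0. Lengths are in m, angles in rad, forces in N, time in s.
With the tool pointing down it reaches from about 0.325 to 0.9 m from the base axis. Payload 6.1 kg.
Tool frame: the origin (TCP) lies midway between the tips of the shut fingers; the grasp point (between the pads) lies 19 mm behind it; z points along the fingers, y is the line along which they close (so a half turn about z gives the same grasp; the last joint's range is limited). The gripper opens to 85 mm and grips with 20 to 120 N. Pads are 22 mm wide; open, the fingers measure 114 mm over their backs; the gripper's body (76 mm by 85 mm) begins 54 mm behind the grasp point. The pads swing forward as they close: fully open they stand 13 mm farther back than shut.
Start: joints at [1.057, 0.22, 1.526, -0, 1.395, -0.126], TCP at [0.236, 0.579, 0.195] pointing down, gripper open.
Joint ranges: [-2.98, 2.98], [-0.91, 2.08], [0.09, 2.57], [-1.24, 4.39], [0.2, 2.65], [-2.68, 2.68]. Speed limits (rad/s): [2.57, 2.57, 3.01, 3.14, 3.14, 3.14].

### API

Orientations are given as [roll, pitch, yaw] about the fixed x, y, z axes, in that order (R = Rz(yaw) Ry(pitch) Rx(roll)).
In Python, from plant import movep, move_l, set_joints, gripper_to, hold, inverse_kinematics, observe, get_image, get_calibration, Unreachable, job_done gives the robot as it stands. Calls block until the motion is done:
- movep(position, orientation): joint-space move of the TCP to a pose.
- move_l(position, feed=0.15, rotation=None, max_force=None): straight line of the TCP; rotation=None keeps the orientation; feed is the mean speed in m/s. With max_force (N) it stops when the force on the tool has changed by that much, and returns True; else False.
- set_joints(angles): joint-space move.
- gripper_to(opening, f_grip=None): finger opening in m; f_grip is the grip in N (None keeps the last); returns when the fingers have stopped.
- hold(seconds).
- inverse_kinematics(position, orientation): joint angles nearest the present ones, or None.
- observe(): the state.
- get_image(name): name is "scene" or "top" or "wrist"; returns (picture, depth): 384x512x3 uint8, red, green, blue; 384x512 float32, m along the optical axis (not along the pixel's ray), 0 where there is no reading.
- get_calibration(name): a dict with "intrinsics" (3x3 intrinsics, pixels), "world_from_camera" (4x4, takes a point from camera to world coordinates). Camera axes: x right, y down, z forward; pixel columns grow to the right and rows downward; lengths in m; the calibration is good to about 2 mm. A picture is of the moment at which its call begins: read the wrist's pose just before it. get_calibration takes no time and is no camera call; for the wrist camera it gives the pose at the moment of the call.
A pose or a line that the arm cannot do raises Unreachable and nothing moves.
- job_done(): hands the job in; it is judged then, once.
The state is a dict: "time_s": time; "q": joint angles; "joint_velocities": joint speeds; "joint_torque": joint torques, N m; "eef_pos": TCP position; "tcp_rot": TCP orientation; "ft_force": force on the tool from outside, world axes, zero at the start; "torque": the same for the moment, N m; "opening": finger opening in m; "grasp_force": force on a finger pad.
Only numpy, scipy, OpenCV 4.12 (cv2) and the standard library are available. Lean on these libraries where they do the work, as an engineer would, in place of code of your own. Each camera call takes 0.05 s, during which the arm holds its last target. There are 200 camera calls.

## Working session

There is one attempt and no reset: what is moved stays moved. The work goes in short steps, each a Python script; the robot and the scene stay as the last script left them, time stands still between calls to the robot, and variables do not carry over. Pictures are saved under pics/ and viewed, at most 10 in all, crops included, and the job is handed in when it is done.

```bash
mkdir -p pics; ls; python3 - <<'E'
from plant import *
import cv2,numpy as np,pickle
d={}
for n in("top","scene"):
    p,z=get_image(n);c=get_calibration(n);d[n]=(p,z,c)
    cv2.imwrite(f"pics/{n}0.png",p[:,:,::-1])
pickle.dump(d,open("d0.pkl","wb"))
print(d["top"][2],observe()["time_s"])
E
```

```text
pics
{'intrinsics': array([[423.27586376,   0.        , 258.95065154],
       [  0.        , 423.27586376, 190.35333929],
       [  0.        ,   0.        ,   1.        ]]), 'world_from_camera': array([[ 0.02687903, -0.99689386,  0.07402808,  0.49895263],
       [-0.99963076, -0.02710012, -0.00198347, -0.10123297],
       [ 0.00398348, -0.07394744, -0.99725418,  1.13741762],
       [ 0.        ,  0.        ,  0.        ,  1.        ]])} 0.1
```

View pics/top0.png

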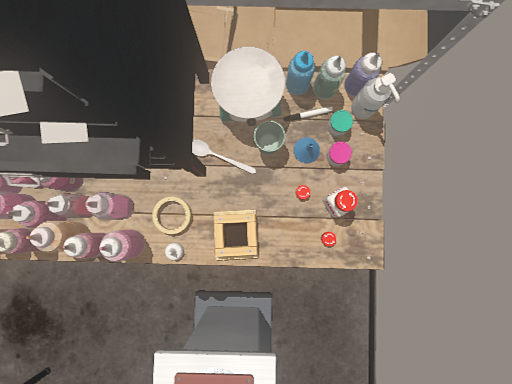

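View pics/scene0.png

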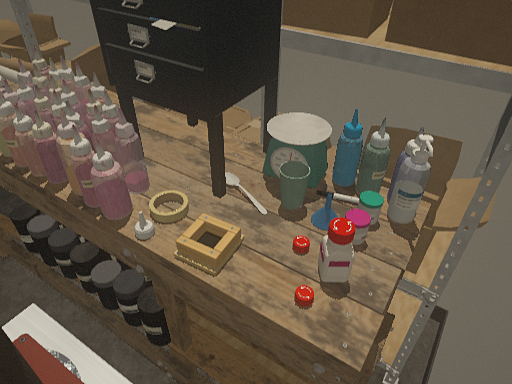

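Red-capped candidates in the top view are a cap on the white square bottle at (346,202) and loose small caps at (303,192) and (329,239). The first fits, being the largest and sitting on the bottle. The holder is at (236,234). I'll confirm with a crop and measure.

```bash
cat > h.py <<'E'
import numpy as np,cv2
def cloud(p,z,c):
    K=c["intrinsics"];T=c["world_from_camera"]
    v,u=np.indices(z.shape)
    P=np.stack([(u-K[0,2])/K[0,0]*z,(v-K[1,2])/K[1,1]*z,z],-1)
    W=P@T[:3,:3].T+T[:3,3]; W[z<=0]=np.nan
    return W
def red(p):
    r,g,b=[p[...,i].astype(int) for i in range(3)]
    return (r>110)&(r>2*g)&(r>2*b)
E
python3 - <<'E'
import pickle
from h import *
d=pickle.load(open("d0.pkl","rb"))
for n in d:
    p,z,c=d[n];W=cloud(p,z,c)
    k,l,s,ce=cv2.connectedComponentsWithStats(red(p).astype(np.uint8))
    for i in range(1,k):
        if s[i,4]<40: continue
        w=W[(l==i)]; w=w[np.isfinite(w[:,0])]
        zt=np.percentile(w[:,2],90); t=w[w[:,2]>zt-.006]
        print(n,ce[i].round(),s[i,4],"ztop",zt.round(4),(t.min(0)+t.max(0))[:2]/2,np.ptp(t,0)[:2],cv2.minEnclosingCircle(t[:,:2].astype(np.float32)))
    # holder: points near seat with z~44mm
    for lo,hi,nm in((.036,.052,"rim"),(.004,.02,"foot")):
        m=(W[...,2]>lo)&(W[...,2]<hi)
        k,l,s,ce=cv2.connectedComponentsWithStats(m.astype(np.uint8))
        for i in range(1,k):
            if s[i,4]>150:
                w=W[l==i]; print(n,nm,ce[i].round(),s[i,4],w.mean(0).round(4),cv2.minAreaRect(w[:,:2].astype(np.float32)))
p,z,c=d["top"];a=p[160:270,200:390];a=cv2.resize(a,None,fx=4,fy=4,interpolation=2)
cv2.imwrite("pics/crop1.png",a[:,:,::-1])
E
```

```text
top [302. 192.] 126 ztop 0.023 [ 0.58193113 -0.21870775] [0.03483381 0.03513562] ((0.5812498331069946, -0.2184644341468811), 0.01862521469593048)
top [346. 200.] 307 ztop 0.1419 [ 0.55576998 -0.30923173] [0.04753469 0.04775494] ((0.5552991032600403, -0.3097122013568878), 0.024838410317897797)
top [328. 239.] 139 ztop 0.0236 [ 0.45885233 -0.28943655] [0.03677894 0.03518078] ((0.4590485394001007, -0.2891855835914612), 0.01881972886621952)
top rim [473. 208.] 1121 [ 0.5532 -0.6583  0.044 ] ((0.567732036113739, -0.6585307717323303), (0.006424281280487776, 0.9157413840293884), 89.98533630371094)
top rim [234. 235.] 1130 [ 0.464  -0.043   0.0438] ((0.4639824628829956, -0.042975105345249176), (0.10695670545101166, 0.10714275389909744), 4.572356700897217)
top foot [467. 211.] 1041 [ 0.5461 -0.6582  0.012 ] ((0.56182461977005, -0.658210039138794), (0.006039134226739407, 0.9300427436828613), 89.97884368896484)
top foot [307. 114.] 273 [ 0.7932 -0.2272  0.0131] ((0.7940818071365356, -0.22672224044799805), (0.015977587550878525, 0.13495834171772003), 13.718046188354492)
top foot [268. 140.] 161 
[... 3385 characters left out ...]
02376946806908, 0.05233784019947052), 5.638017177581787)
scene foot [207. 258.] 546 [ 0.4297 -0.0695  0.0111] ((0.4650559723377228, -0.047796498984098434), (0.12805727124214172, 0.112100750207901), 5.014256000518799)
scene foot [301. 244.] 180 [ 0.5776 -0.224   0.0158] ((0.5819520354270935, -0.2218277007341385), (0.038055092096328735, 0.03677000477910042), 85.54249572753906)
scene foot [304. 296.] 251 [ 0.4569 -0.2944  0.0163] ((0.46067631244659424, -0.2937127947807312), (0.03708508610725403, 0.03592554107308388), 4.575246334075928)
scene foot [ 44. 362.] 1509 [0.0892 0.0197 0.0104] ((0.08559319376945496, 0.017359308898448944), (0.03905700147151947, 0.16656899452209473), 0.03641262277960777)
```

View pics/crop1.png

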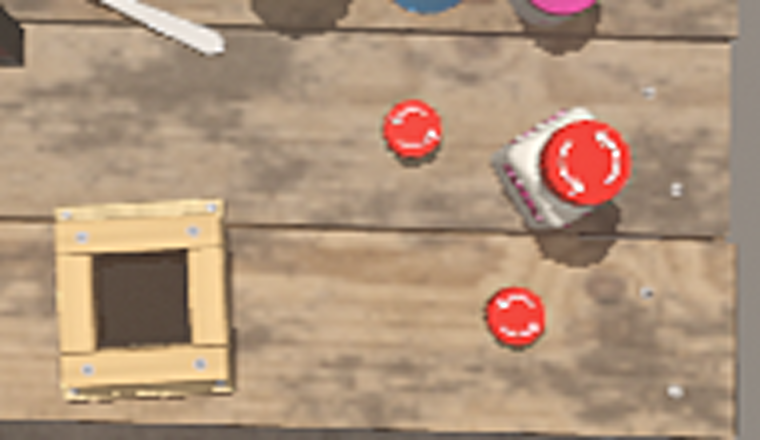

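Crop: the big red cap (585,162 in the crop) is on the square bottle, turned roughly 30°. The other two red caps are visibly smaller and loose. The holder pocket is at (142,295).

```bash
python3 - <<'E'
import pickle
from h import *
from plant import *
d=pickle.load(open("d0.pkl","rb"))
for n in d:
    W=cloud(*d[n]).reshape(-1,3);
    for z0,z1 in((.1,.2),(.2,.3),(.3,.45),(.45,1.2)):
        w=W[(W[:,2]>z0)&(W[:,2]<z1)&(W[:,0]>.15)&(W[:,0]<.9)&(W[:,1]>-.5)&(W[:,1]<.8)]
        for y0 in np.arange(-.5,.8,.1):
            a=w[(w[:,1]>=y0)&(w[:,1]<y0+.1)]
            if len(a)>5: print(n,z0,"y",round(y0,1),"xmin",np.percentile(a[:,0],1).round(3),end="; ")
        print()
o=observe();print(o["eef_pos"],o["tcp_rot"],o["opening"]);c=get_calibration("wrist");print(c)
for yaw in np.radians(np.arange(-180,181,30)):
    for P in ((.556,-.311,.12),(.464,-.044,.12)):
        print(round(np.degrees(yaw)),P[0],np.round(inverse_kinematics(P,[np.pi,0,yaw]) if inverse_kinematics(P,[np.pi,0,yaw]) is not None else np.nan,2))
E
```

```text
top 0.1 y -0.5 xmin 0.795; top 0.1 y -0.4 xmin 0.534; top 0.1 y -0.3 xmin 0.538; top 0.1 y -0.2 xmin 0.677; top 0.1 y -0.1 xmin 0.728; top 0.1 y -0.0 xmin 0.617; top 0.1 y 0.1 xmin 0.42; top 0.1 y 0.2 xmin 0.4; top 0.1 y 0.3 xmin 0.409; top 0.1 y 0.4 xmin 0.412; top 0.1 y 0.5 xmin 0.491; 
top 0.2 y -0.5 xmin 0.772; top 0.2 y -0.4 xmin 0.774; top 0.2 y -0.3 xmin 0.864; top 0.2 y -0.2 xmin 0.874; top 0.2 y -0.0 xmin 0.601; top 0.2 y 0.1 xmin 0.601; top 0.2 y 0.2 xmin 0.429; top 0.2 y 0.3 xmin 0.429; top 0.2 y 0.4 xmin 0.499; 
top 0.3 y -0.0 xmin 0.601; top 0.3 y 0.1 xmin 0.601; 
top 0.45 y -0.0 xmin 0.558; top 0.45 y 0.1 xmin 0.556; top 0.45 y 0.2 xmin 0.541; 
scene 0.1 y -0.5 xmin 0.792; scene 0.1 y -0.4 xmin 0.533; scene 0.1 y -0.3 xmin 0.539; scene 0.1 y -0.2 xmin 0.676; scene 0.1 y -0.1 xmin 0.717; scene 0.1 y -0.0 xmin 0.617; scene 0.1 y 0.1 xmin 0.413; scene 0.1 y 0.2 xmin 0.397; scene 0.1 y 0.3 xmin 0.403; scene 0.1 y 0.4 xmin 0.41; scene 0.1 y 0.5 xmin 0.401; scene 0.1 y 0.6 xmin 0.403; scene 0.1 y 0.7 xmin 0.493; 
scene 0.2 y -0.5 xmin 0.771; scene 0.2 y -0.4 xmin 0.782; scene
[... 1459 characters left out ...]
 [-0.26 -0.1   2.01 -0.    1.23  1.83]
0 0.556 [-0.63  0.31  1.56 -0.    1.27  0.94]
0 0.464 [-0.26 -0.1   2.01 -0.    1.23  1.31]
30 0.556 [-0.63  0.31  1.56 -0.    1.27  0.41]
30 0.464 [-0.26 -0.1   2.01 -0.    1.23  0.78]
60 0.556 [-0.63  0.31  1.56  0.    1.27 -0.11]
60 0.464 [-0.26 -0.1   2.01 -0.    1.23  0.26]
90 0.556 [-0.63  0.31  1.56  0.    1.27 -0.63]
90 0.464 [-0.26 -0.1   2.01  0.    1.23 -0.26]
120 0.556 [-0.63  0.31  1.56  0.    1.27 -1.16]
120 0.464 [-0.26 -0.1   2.01  0.    1.23 -0.79]
150 0.556 [-0.63  0.31  1.56  0.    1.27 -1.68]
150 0.464 [-0.26 -0.1   2.01  0.    1.23 -1.31]
180 0.556 [-0.63  0.31  1.56  0.    1.27 -2.2 ]
180 0.464 [-0.26 -0.1   2.01  0.    1.23 -1.83]
```

```bash
python3 - <<'E'
import pickle
from h import *
from plant import *
Y=np.radians(60);R=[np.pi,0,Y]
movep([.25,.30,.33],R)
d={}
for n,P in(("wh",[.464,-.045,.31]),("wb",[.556,-.311,.31])):
    movep(P,R); hold(.15); c=get_calibration("wrist");p,z=get_image("wrist");d[n]=(p,z,c)
o=observe();print(o["time_s"],o["eef_pos"])
pickle.dump(d,open("d1.pkl","wb"))
cv2.imwrite("pics/w1.png",np.hstack([cv2.resize(d[n][0],(400,300)) for n in d])[:,:,::-1])
for n in d:
    p,z,c=d[n];W=cloud(p,z,c)
    if n=="wb":
        k,l,s,ce=cv2.connectedComponentsWithStats(red(p).astype(np.uint8))
        for i in range(1,k):
            if s[i,4]<100: continue
            w=W[l==i];w=w[np.isfinite(w[:,0])];zt=np.percentile(w[:,2],90);t=w[w[:,2]>zt-.004]
            print(ce[i].round(),s[i,4],zt,(t.min(0)+t.max(0))/2,cv2.minEnclosingCircle(t[:,:2].astype(np.float32)))
        w=W.reshape(-1,3);w=w[np.isfinite(w[:,0])&(np.hypot(w[:,0]-.556,w[:,1]+.311)<.05)]
        for a,b in((.01,.05),(.02,.076),(.076,.1),(.1,.115)):
            q=w[(w[:,2]>a)&(w[:,2]<b)]; print(a,len(q),cv2.minAreaRect(q[:,:2].astype(np.float32)) if len(q) else 0)
    else:
        for lo,hi,nm in((.038,.05,"rim"),(.006,.018,"foot")):
            m=(W[...,2]>lo)&(W[...,2]<hi)
            k,l,s,ce=cv2.connectedComponentsWithStats(m.astype(np.uint8))
            for i in range(1,k):
                if s[i,4]>400:
                    w=W[l==i]; print(n,nm,ce[i].round(),s[i,4],w.mean(0).round(4),cv2.minAreaRect(w[:,:2].astype(np.float32)))
E
```

```text
4.3 [ 0.55638491 -0.30957012  0.31087866]
wh rim [458.  42.] 528 [ 0.7718 -0.0553  0.0441] ((0.7707071304321289, -0.060488440096378326), (0.01300171297043562, 0.1260293573141098), 3.283986806869507)
wh rim [259. 144.] 3158 [ 0.4653 -0.0415  0.042 ] ((0.46376433968544006, -0.04420432448387146), (0.10718291997909546, 0.10718876123428345), 4.619452953338623)
wh rim [ 36. 242.] 421 [0.0546 0.0027 0.0441] ((0.04368031024932861, -0.0033979564905166626), (0.12422202527523041, 0.04625319689512253), 84.81867218017578)
wh foot [365.  48.] 489 [ 0.6697 -0.0008  0.0103] ((0.6680633425712585, 0.0030179880559444427), (0.11615605652332306, 0.029059583321213722), 61.057044982910156)
wh foot [267. 127.] 717 [ 0.4871 -0.03    0.01  ] ((0.4637988805770874, -0.04390280321240425), (0.1281643807888031, 0.1115654706954956), 4.625413417816162)
wh foot [259. 144.] 1471 [ 0.4635 -0.0455  0.0107] ((0.4633145034313202, -0.04554618149995804), (0.06257136166095734, 0.06129465624690056), 4.705790996551514)
wh foot [496. 148.] 503 [ 0.7965 -0.2448  0.0119] ((0.798439621925354, -0.24718521535396576), (0.015159756876
[... 560 characters left out ...]
 -0.31130056  0.13791017] ((0.5555505752563477, -0.3112066090106964), 0.025187453255057335)
[202. 162.] 331 0.02037881650125887 [ 0.46012793 -0.29047393  0.01923476] ((0.46001529693603516, -0.29059773683547974), 0.018940139561891556)
0.01 83 ((0.5767956972122192, -0.29168274998664856), (0.011742422357201576, 0.056322675198316574), 46.50038528442383)
0.02 183 ((0.5634564161300659, -0.29160481691360474), (0.034869641065597534, 0.07435490936040878), 71.1151123046875)
0.076 577 ((0.5559694170951843, -0.3103942275047302), (0.05848459154367447, 0.0593186691403389), 32.79629135131836)
0.1 22 ((0.5657752156257629, -0.29359644651412964), (0.010402741841971874, 0.04109282046556473), 59.51800537109375)
```

View pics/w1.png

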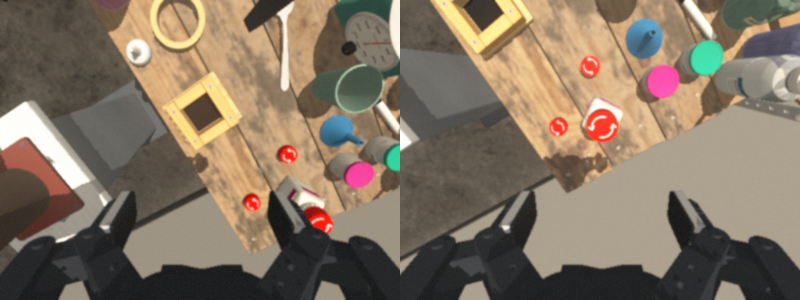

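The left picture shows the holder clear, and the right one shows the bottle with its big cap at (602,125) and free space around it. Next: grasp the cap, lift, hover over the holder, and check.

```bash
python3 - <<'E'
import pickle
from h import *
from plant import *
B=np.array([.5556,-.3110]);H=np.array([.4638,-.0442])
Yb=np.radians(90);R=[np.pi,0,Yb];Rh=[np.pi,0,Yb-np.radians(32.8-4.62)]
gripper_to(.064,60)
movep([*B,.2],R); move_l([*B,.104],feed=.12,max_force=8)
o=observe();print(o["eef_pos"],o["ft_force"])
gripper_to(.03,60);hold(.2)
o=observe();print(o["opening"],o["grasp_force"],o["eef_pos"],o["ft_force"],o["torque"])
move_l([*B,.20],feed=.12);hold(.1);o=observe();print(o["opening"],o["grasp_force"],o["ft_force"])
movep([*H,.20],Rh);hold(.3)
o=observe();print(o["time_s"],o["eef_pos"],o["tcp_rot"],o["ft_force"],o["torque"])
d={}
for n in("scene","top","wrist"):
    c=get_calibration(n);p,z=get_image(n);d[n]=(p,z,c)
pickle.dump(d,open("d2.pkl","wb"))
for n in d:
    p,z,c=d[n];w=cloud(p,z,c).reshape(-1,3);w=w[np.hypot(w[:,0]-H[0],w[:,1]-H[1])<.055]
    for a,b in((.085,.095),(.1,.11),(.11,.17),(.171,.18)):
        q=w[(w[:,2]>a)&(w[:,2]<b)]
        print(n,a,len(q),cv2.minAreaRect(q[:,:2].astype(np.float32)) if len(q)>5 else 0)
cv2.imwrite("pics/h2.png",np.hstack([cv2.resize(d["scene"][0][90:330,90:410],(400,300)),cv2.resize(d["wrist"][0],(400,300))])[:,:,::-1])
E
```

```text
[ 0.55631597 -0.3115248   0.10518181] [-0.82244131 -0.07477223 -0.59568703]
0.029801762423242985 0.0 [ 0.55557051 -0.3109843   0.1039775 ] [ 0.07872191 -0.06756887  0.18866517] [-0.04079289  0.01603823 -0.03525901]
0.029825891150459874 0.0 [ 0.15045815  0.54895835 -0.42732878]
9.2333 [ 0.46401627 -0.0448283   0.19988397] [-3.14127931e+00  9.33146937e-05  1.07803286e+00] [ 0.00535241  0.5554571  -0.08166487] [0.03148605 0.04093991 0.07742699]
scene 0.085 0 0
scene 0.1 0 0
scene 0.11 0 0
scene 0.171 0 0
top 0.085 0 0
top 0.1 0 0
top 0.11 0 0
top 0.171 0 0
wrist 0.085 0 0
wrist 0.1 0 0
wrist 0.11 0 0
wrist 0.171 0 0
```

View pics/h2.png

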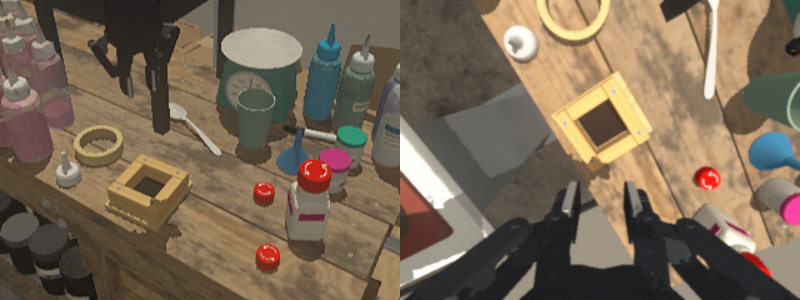

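The grasp missed: the fingers closed on nothing and the bottle is still standing on the bench at (313,190). I'll find out whether the bottle moved and where the fingers really are.

```bash
python3 - <<'E'
import pickle
from h import *
from plant import *
for f in("d0","d1","d2"):
  d=pickle.load(open(f+".pkl","rb"))
  for n in d:
    p,z,c=d[n];W=cloud(p,z,c)
    m=red(p)&(W[...,2]>.11)&(W[...,2]<.16)&(W[...,0]<.7)&(W[...,0]>.4)
    if m.sum()>30:
        w=W[m];zt=np.percentile(w[:,2],90);t=w[w[:,2]>zt-.005];print(f,n,zt,cv2.minEnclosingCircle(t[:,:2].astype(np.float32)))
# fingers: points near TCP in scene/wrist d2
o=observe();print(o["eef_pos"],o["opening"])
for n in d:
    p,z,c=d[n];w=cloud(p,z,c).reshape(-1,3)
    w=w[(np.hypot(w[:,0]-.464,w[:,1]+.045)<.15)&(w[:,2]>.12)&(w[:,2]<.4)]
    print(n,len(w))
    for a in np.arange(.14,.36,.02):
        q=w[(w[:,2]>=a)&(w[:,2]<a+.02)]
        if len(q):print(round(a,2),len(q),q.min(0).round(3),q.max(0).round(3))
E
```

```text
d0 top 0.1419668319483847 ((0.5552991032600403, -0.3097122013568878), 0.024838410317897797)
d0 scene 0.13954316721687665 ((0.5567883253097534, -0.31371405720710754), 0.02542402781546116)
d1 wh 0.1389316803744406 ((0.5563069581985474, -0.3096814751625061), 0.02502366341650486)
d1 wb 0.139143335508476 ((0.5547457337379456, -0.31104469299316406), 0.025406213477253914)
d2 scene 0.1394524097095975 ((0.5569064617156982, -0.3126858174800873), 0.026048513129353523)
d2 top 0.14207628544033632 ((0.5554696917533875, -0.31001368165016174), 0.024876408278942108)
d2 wrist 0.1381577483987248 ((0.5728333592414856, -0.3005326986312866), 0.012691600248217583)
[ 0.46385139 -0.04448232  0.19991294] 0.02989571141095658
scene 3212
0.22 19 [ 0.443 -0.065  0.235] [ 0.483 -0.041  0.24 ]
0.24 160 [ 0.438 -0.067  0.24 ] [ 0.489 -0.028  0.26 ]
0.26 162 [ 0.433 -0.07   0.26 ] [ 0.497 -0.026  0.28 ]
0.28 398 [ 0.414 -0.082  0.28 ] [ 0.512 -0.021  0.3  ]
0.3 443 [ 0.408 -0.085  0.3  ] [ 0.513 -0.021  0.32 ]
0.32 723 [ 0.402 -0.088  0.32 ] [ 0.527 -0.006  0.34 ]
0.34 391 [ 0.422 -0.074  0.34 ] [ 0.508 -0.021  0.36 ]
top 170
0.28 3 [ 0.498 -0.075  0.291] [ 0.505 -0.051  0.295]
0.3 14 [ 0.498 -0.079  0.301] [ 0.509 -0.053  0.316]
0.32 123 [ 0.5   -0.083  0.324] [ 0.526 -0.056  0.34 ]
0.34 30 [ 0.499 -0.069  0.34 ] [ 0.512 -0.054  0.35 ]
wrist 35805
0.22 93 [ 0.445 -0.06   0.234] [ 0.487 -0.024  0.24 ]
0.24 1361 [ 0.441 -0.061  0.24 ] [ 0.492 -0.024  0.26 ]
0.26 2207 [ 0.431 -0.063  0.26 ] [ 0.506 -0.014  0.28 ]
0.28 9827 [ 0.415 -0.076  0.28 ] [ 0.516 -0.008  0.3  ]
0.3 17179 [ 0.413 -0.075  0.3  ] [ 0.524 -0.004  0.32 ]
0.32 5138 [ 0.412 -0.065  0.32 ] [ 0.525 -0.003  0.33 ]
```

Both cameras agree that the real fingertips sit about 35 mm behind the reported TCP (tips at z=0.235, TCP at 0.200), with no sideways error. The bottle is untouched. I'll correct for this by going 35 mm lower and retry.

```bash
python3 - <<'E'
import pickle
from h import *
from plant import *
B=np.array([.5556,-.3110]);H=np.array([.4638,-.0442])
Yb=np.radians(90);R=[np.pi,0,Yb];Rh=[np.pi,0,Yb-np.radians(32.8-4.62)]
gripper_to(.066,60)
movep([*B,.165],R); hit=move_l([*B,.069],feed=.1,max_force=8)
o=observe();print(hit,o["eef_pos"],o["ft_force"],o["opening"])
if hit: raise SystemExit
gripper_to(.03,60);hold(.2)
o=observe();print(o["opening"],o["grasp_force"],o["eef_pos"],o["ft_force"],o["torque"])
if o["opening"]<.045: raise SystemExit
move_l([*B,.165],feed=.12);hold(.1);o=observe();print(o["opening"],o["grasp_force"],o["ft_force"])
movep([*H,.165],Rh);hold(.3)
o=observe();print(o["time_s"],o["eef_pos"],o["tcp_rot"],o["ft_force"],o["torque"])
d={}
for n in("scene","top","wrist"):
    c=get_calibration(n);p,z=get_image(n);d[n]=(p,z,c)
pickle.dump(d,open("d3.pkl","wb"))
for n in d:
    p,z,c=d[n];w=cloud(p,z,c).reshape(-1,3);w=w[np.hypot(w[:,0]-H[0],w[:,1]-H[1])<.055]
    for a,b in((.08,.09),(.09,.105),(.1,.172),(.173,.19)):
        q=w[(w[:,2]>a)&(w[:,2]<b)]
        print(n,a,len(q),q.min(0) if len(q) else 0,cv2.minAreaRect(q[:,:2].astype(np.float32)) if len(q)>5 else 0)
cv2.imwrite("pics/h3.png",np.hstack([cv2.resize(d["scene"][0][90:330,90:410],(400,300)),cv2.resize(d["wrist"][0],(400,300))])[:,:,::-1])
E
```

```text
False [ 0.55625269 -0.31147869  0.06999901] [0.98051316 0.6002062  0.28082558] 0.06633825820382751
0.048782674943113224 61.41246344392471 [ 0.55609085 -0.31143826  0.06964671] [ 1.1560986  -1.12690871  1.79129865] [-0.09813109 -0.09911676 -0.02474291]
0.04872400642938514 62.383154776534866 [ 0.1638496  -0.53773097 -3.25656217]
14.9583 [ 0.4640579  -0.04487521  0.16493933] [-3.14144823e+00  1.07022237e-04  1.07800800e+00] [-0.89668567 -1.00535981 -3.3298564 ] [ 0.01790428 -0.0110754   0.03837221]
scene 0.08 0 0 0
scene 0.09 93 [ 0.43293393 -0.07822032  0.09376465] ((0.45280835032463074, -0.062267471104860306), (0.036743320524692535, 0.07669706642627716), 50.71179962158203)
scene 0.1 949 [ 0.43166584 -0.08011104  0.10005454] ((0.45194801688194275, -0.06136016920208931), (0.040623556822538376, 0.07710966467857361), 47.63663101196289)
scene 0.173 353 [ 0.43430231 -0.07867938  0.17307071] ((0.4636523425579071, -0.0481819212436676), (0.05757652223110199, 0.057707205414772034), 4.711633682250977)
top 0.08 0 0 0
top 0.09 0 0 0
top 0.1 0 0 0
top 0.173 0 0 0
wrist 0.08 0 0 0
wrist 0.09 72 [ 0.43736432 -0.06208111  0.09945354] ((0.47623953223228455, -0.026277270168066025), (0.03307974338531494, 0.07315825670957565), 51.221797943115234)
wrist 0.1 1964 [ 0.43397187 -0.06495568  0.10038056] ((0.4750564694404602, -0.027366481721401215), (0.0365571528673172, 0.07592057436704636), 52.48927307128906)
wrist 0.173 2961 [ 0.43233391 -0.06543143  0.17301781] ((0.47119763493537903, -0.029299356043338776), (0.041241224855184555, 0.07401386648416519), 60.35892105102539)
```

View pics/h3.png

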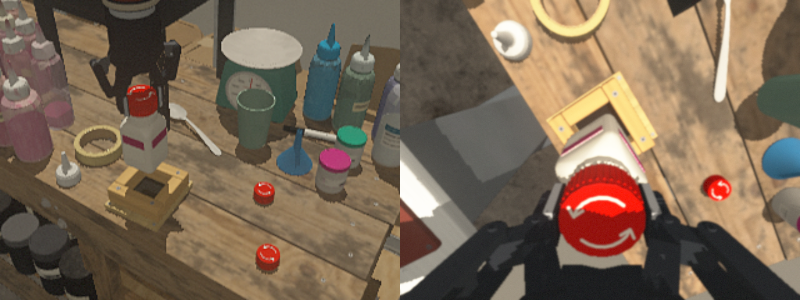

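The scene view (left) shows the bottle held upright over the holder, yaw 4.7° against the holder's 4.6°. I'll insert it.

```bash
python3 - <<'E'
from h import *
from plant import *
H=np.array([.4640,-.0442])
move_l([*H,.118],feed=.12);hold(.1);print(observe()["ft_force"])
hit=move_l([*H,.0805],feed=.04,max_force=7)
o=observe();print(hit,o["eef_pos"],o["ft_force"],o["torque"],o["opening"],o["time_s"])
d=get_calibration("scene");p,z=get_image("scene")
W=cloud(p,z,d);w=W.reshape(-1,3);w=w[np.hypot(w[:,0]-H[0],w[:,1]-H[1])<.05]
for a in np.arange(.07,.16,.01): print(round(a,3),((w[:,2]>a)&(w[:,2]<a+.01)).sum(),end=' ')
m=red(p)&(W[...,2]>.11)&(W[...,1]>-.15)&(W[...,1]<.1);print(np.percentile(W[m][:,2],[2,95]))
cv2.imwrite("pics/s4.png",cv2.resize(p[130:330,100:340],(720,600))[:,:,::-1])
E
```

```text
[-0.36462745 -0.03234708 -3.03097841]
True [ 0.46359654 -0.0439829   0.08043968] [-1.57670824  0.65832295  4.92930673] [ 0.0664369   0.23445607 -0.02269696] 0.04930640488890252 16.7167
0.07 114 0.08 133 0.09 180 0.1 162 0.11 71 0.12 102 0.13 129 0.14 379 0.15 69 [0.12442473 0.1497075 ]
```

View pics/s4.png

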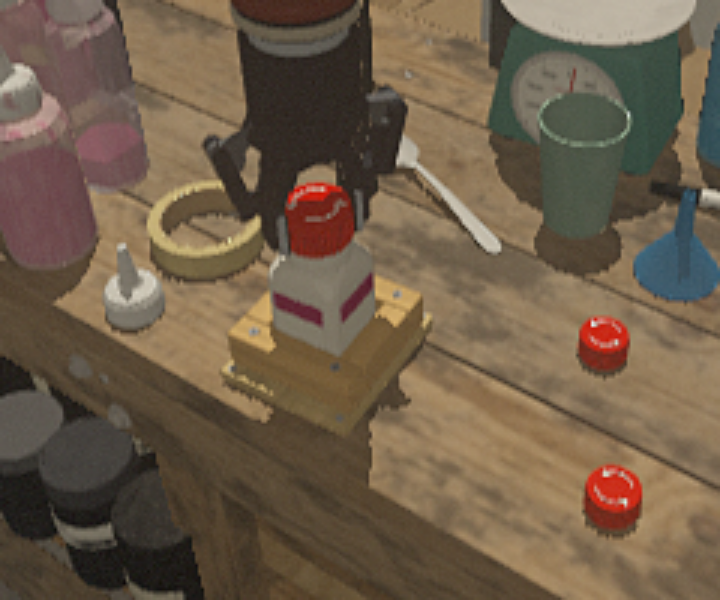

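The bottle is seated: straight in the pocket, cap top at about 0.150, and contact at the expected depth. Next: press and twist.

```bash
python3 - <<'E'
from h import *
from plant import *
gripper_to(.03,85)
o=observe();P=o["eef_pos"];y0=o["tcp_rot"][2];print(o["ft_force"],o["opening"])
H=[.4638,-.0440]
hit=move_l([*H,.066],feed=.03,max_force=14)
o=observe();z=o["eef_pos"][2];print(hit,o["eef_pos"],o["ft_force"],o["torque"])
for a in (16,32,48,63):
    move_l([*H,z],rotation=[np.pi,0,y0+np.radians(a)])
    o=observe();print(a,np.degrees(o["tcp_rot"][2]-y0),o["eef_pos"][2],o["ft_force"].__array__().round(1),np.round(o["torque"],2),o["opening"],o["time_s"])
E
```

```text
[0.29301226 0.15727654 4.43039002] 0.047915107947287414
True [ 0.46391032 -0.0440072   0.076991  ] [-3.1948082   0.86519471  8.21315758] [ 0.10188881  0.41860645 -0.02049001]
16 16.023964252892245 0.07762102949856567 [-1.2  1.5  7.8] [0.17 0.27 0.06] 0.04866624727039066 17.6917
32 32.01734134307765 0.07757857759202307 [-2.6  0.9  7.4] [0.16 0.27 0.05] 0.048460095818028785 18.125
48 48.02392280756099 0.0775908639129641 [-2.1  0.9  8.4] [0.04 0.29 0.07] 0.04868969947085919 18.5583
63 63.02703368626689 0.0776019033639796 [-1.5  1.   7.6] [0.02 0.3  0.06] 0.04821375150788467 18.9667
```

The twist torque is tiny, so the cap is turning freely. I'll lift gently and watch the weight.

```bash
python3 - <<'E'
from h import *
from plant import *
H=[.4638,-.0440]
for z in (.084,.092):
    move_l([*H,z],feed=.03);hold(.15);o=observe();print(z,np.round(o["ft_force"],2),np.round(o["torque"],2),o["opening"],o["time_s"])
d=get_calibration("scene");p,z=get_image("scene");W=cloud(p,z,d)
cv2.imwrite("pics/s5.png",cv2.resize(p[130:330,100:340],(720,600))[:,:,::-1])
E
```

```text
0.084 [0.5  0.67 0.18] [-0.02 -0.04 -0.02] 0.04851613805397418 19.5
0.092 [ 0.11 -0.59 -1.53] [-0.05 -0.02  0.01] 0.04803974182658593 20.0667
```

View pics/s5.png

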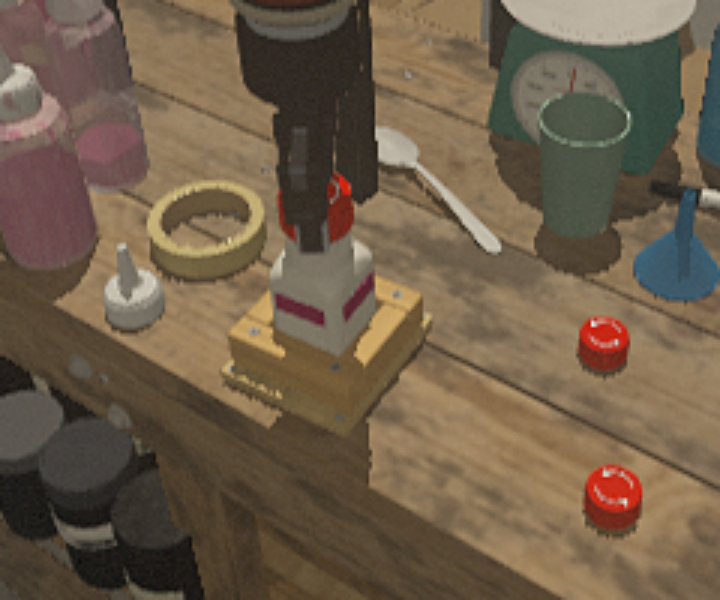

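The bottle hasn't moved and the cap is rising off the neck. I'll lift it to the final height and measure.

```bash
python3 - <<'E'
from h import *
from plant import *
H=[.4638,-.0440]
move_l([*H,.115],feed=.04);move_l([*H,.1645],feed=.08);hold(.3)
o=observe();print(o["eef_pos"],o["tcp_rot"],np.round(o["ft_force"],2),o["opening"],o["grasp_force"],o["time_s"])
d=get_calibration("scene");p,z=get_image("scene");W=cloud(p,z,d)
m=red(p)&(W[...,2]>.16)&(W[...,1]>-.15)&(W[...,1]<.1);w=W[m];print("cap z",np.percentile(w[:,2],[1,5,95,99]),(w.min(0)+w.max(0))/2)
n=(np.hypot(W[...,0]-H[0],W[...,1]-H[1]+.003)<.04)
for a,b in((.1,.112),(.113,.121),(.132,.146)):
    q=W[n&(W[...,2]>a)&(W[...,2]<b)];print(a,len(q),(q.min(0)+q.max(0))/2 if len(q) else 0,cv2.minAreaRect(q[:,:2].astype(np.float32)) if len(q)>4 else 0)
cv2.imwrite("pics/s6.png",cv2.resize(p[90:330,90:410],(800,600))[:,:,::-1])
E
```

```text
[ 0.46348983 -0.04392935  0.16399879] [-3.14097821e+00 -7.26396853e-04  2.17849627e+00] [-0.8  -0.52 -0.26] 0.04843016443002197 87.41560074035078 21.9083
cap z [0.20630674 0.20927168 0.23272936 0.23288607] [ 0.46440284 -0.04895682  0.21960743]
0.1 174 [ 0.46279565 -0.04959843  0.10595366] ((0.45727744698524475, -0.056336626410484314), (0.040603313595056534, 0.059905532747507095), 49.3337287902832)
0.113 145 [ 0.46400333 -0.04833647  0.11693398] ((0.46070346236228943, -0.05150019749999046), (0.034819647669792175, 0.046497322618961334), 52.21355056762695)
0.132 137 [ 0.46568261 -0.04701202  0.13615153] ((0.46593549847602844, -0.046382706612348557), (0.036287058144807816, 0.039306897670030594), 5.586974143981934)
```

View pics/s6.png

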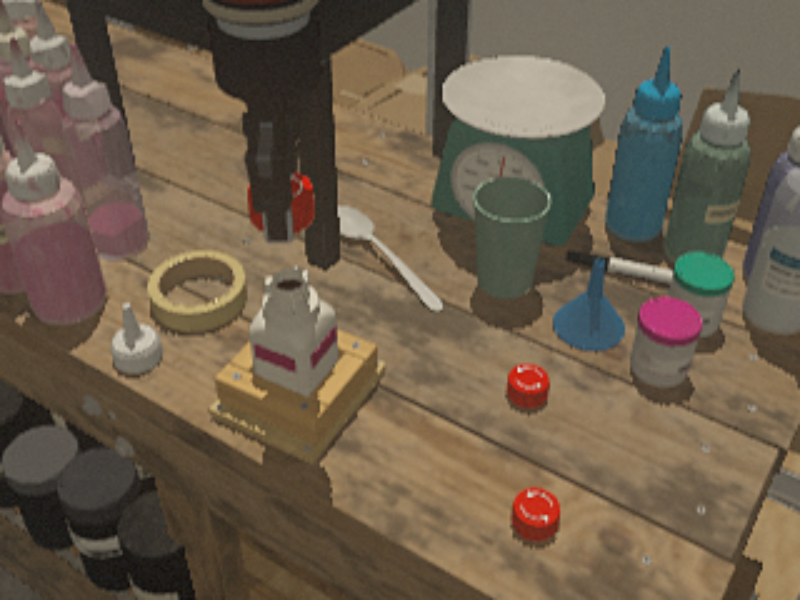

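The picture shows the bottle seated with its mouth open at (290,283), the cap level above it at (282,205), and the bystanders standing where they were. The cap centre is at z≈0.219 and the mouth at about 0.140, so the gap is 79 mm.

```bash
python3 -c "
from plant import *
print(job_done())"
```

```text
the job is handed in; nothing more can be done
None
```

The job is handed in at about 22 s: the bottle is seated in the holder and open, and the gripper holds the cap level about 8 cm above the mouth; one missed first grasp (real fingertips about 35 mm behind the reported TCP) moved nothing.

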